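# Game night tidy-up

### The job

Game night is over: three games stand in a stack and a fourth lies nearby. Take the stack apart and lay each game, right way up and flat, inside the low wooden tray that was made for its shape and size: the domino box in the long tray, the dice box in the oblong one, the square draughts box in the square one and the round tin in the round one. Do not tip a game over on the way, leave the drinking glass and the mug standing where they are, and let go of everything at the end.

Things in the scene. Friction and masses are not known exactly. Their poses are not given: they have to be found in the camera images.
- domino_box: Long narrow brown wooden box with a domino inlaid on its lid, 52 (x) x 160 (y) x 36 (z, high) mm, 0.2-0.4 kg. Origin at the centre of its underside, z up through the lid. It stands on the table, either alone or as the bottom of the stack (the draughts box then lies on it, with the tin on top of that).
- dice_box: Oblong cardboard box with a pale label showing two dark dice faces, 64 (x) x 105 (y) x 36 (z, high) mm, 0.15-0.3 kg. Origin at the centre of its underside, z up. It stands on the table, either alone or as the bottom of the stack: whichever of the domino and dice boxes is not under the stack lies alone.
- draughts_box: Square light wooden box with a small chequered lid, 58 x 58 x 34 (z, high) mm, 0.1-0.2 kg. Origin at the centre of its underside, z up. Always the middle of the stack: its underside is 36 mm over the table at the start.
- counter_tin: Round steel tin with a lid, 50 mm in diameter, 40 mm high, about 0.1 kg. Origin at the centre of its underside, z up. Always the top of the stack: its underside is 70 mm over the table at the start.
- long_tray: Low plywood tray with a dark floor, fixed to the table for the job: the long one, for the domino box. Inside 70 (x) x 178 (y) mm; floor 3 mm thick, rim 9 mm high over the table and 5 mm wide; origin at the centre of its underside, on the table. z up.
- oblong_tray: Low plywood tray with a dark floor, fixed to the table for the job: the oblong one, for the dice box. Inside 82 (x) x 123 (y) mm; floor 3 mm thick, rim 9 mm high over the table and 5 mm wide; origin at the centre of its underside, on the table. z up.
- square_tray: Low plywood tray with a dark floor, fixed to the table for the job: the small square one, for the draughts box. Inside 76 x 76 mm; floor 3 mm thick, rim 9 mm high over the table and 5 mm wide; origin at the centre of its underside, on the table. z up.
- round_tray: Low plywood tray with a dark floor, fixed to the table for the job: the small round one, for the tin. Inside 68 mm in diameter; floor 3 mm thick, rim 9 mm high over the table and 6 mm wide; origin at the centre of its underside, on the table. z up.
- tumbler: Empty drinking glass, 70 mm in diameter, 115 mm high, standing loose among the games; to be left where it is. Origin at the centre of its underside.
- mug: White mug, 76 mm in diameter, 90 mm high, with a handle towards its own +y that sticks out about 35 mm, standing loose among the games; to be left where it is. Origin at the centre of its underside.

How it is judged:
By the outcome, as a careful person would: the job done as asked, in the order asked, and still so for the second after the job is handed in, with the robot touching nothing.
It also fails if it takes over 115 s, if anything falls off the work surface, if the arm or the gripper's body presses on something with over 40 N, if the wrist force passes 120 N, or if a joint passes its speed limit or range.

### The arm

A 6-joint arm with a two-finger parallel gripper is mounted at the origin on the work surface. World frame = base frame: x ahead of the robot, y to its left, z up, the work surface at z = 0. Lengths are in m, angles in rad, forces in N, time in s.
With the tool pointing down it reaches from about 0.3 to 0.85 m from the base axis. Payload 5.4 kg.
Tool frame: the origin (TCP) lies midway between the tips of the shut fingers; the grasp point (between the pads) lies 19 mm behind it; y points along the fingers, z is the direction in which the jaws open and shut, and the axes are right-handed (so a half turn about y gives the same grasp; the last joint's range is limited). The gripper opens to 85 mm and grips with 20 to 120 N. Pads are 22 mm wide; open, the fingers measure 114 mm over their backs; the gripper's body (76 mm by 85 mm) begins 54 mm behind the grasp point. The pads swing forward as they close: fully open they stand 13 mm farther back than shut.
Start: joints at [-1.313, 0.158, 1.597, -0, 1.386, -0.21], TCP at [0.259, -0.513, 0.231] pointing down, gripper open.
Joint ranges: [-2.91, 2.91], [-0.94, 2.29], [0.18, 2.7], [-1.29, 4.43], [0.17, 2.64], [-3, 3]. Speed limits (rad/s): [2.57, 2.57, 3.14, 3.14, 3.14, 3.14].

### API

Orientations are given as a rotation vector (axis times angle).
In Python, from station import ctrl, viewer gives the robot as it stands.
- The arm moves only by the tool arm_command, never from a script. Its argument "targets" is a list of rows, each a list of 7 numbers: the shift along the world's x, y, z in cm, then the turn, a rotation vector about the world's x, y, z in degrees, then the gripper's target within -1 to 1 (fully open at 1, half-way at 0, shut at -1). A call has 1 to 10 rows; each row is the pose to reach, as a shift and turn from the pose commanded when the call began; what a row does not reach only later rows make up. A row lasts 1/8 s, in which the tool goes at most 62.5 mm and 10.7 degrees, less where a joint would pass 70% of its speed; a pose out of reach is approached as far as the arm can. A call with a gripper value outside its range is refused whole. The fingers move at their own pace and stop on an object; "newtons" is the grip in N (left out, the last holds). Time passes only in rows, so rows that repeat a pose let the fingers close. It gives the time, the measured TCP pose, the force and the opening at its end, in the units of the state.
- ctrl.state(): the state, without advancing time (a new reading comes with each control period).
- viewer.snapshot(name): name is "scene" or "side" or "wrist"; returns a dict with "color" (384x512x3 uint8, red, green, blue), "depth" (384x512 float32, m along the optical axis (not along the pixel's ray), 0 where there is no reading), "camera_matrix" (3x3 intrinsics, pixels), "R" (3x3) and "t" (3): a world point X has camera coordinates R X + t. Camera axes: x right, y down, z forward; pixel columns grow to the right and rows downward; lengths in m; the calibration is good to about 2 mm. A picture is of the moment at which its call begins.
- ctrl.close_job(): hands the job in, once; it reports no verdict.
The state is a dict: "time": time; "joint_positions": joint angles; "joint_velocities": joint speeds; "joint_efforts": joint torques, N m; "ee_pos": TCP position; "orientation": TCP orientation; "wrist_force": force on the tool from outside, world axes, zero at the start; "ft_torque": the same for the moment, N m; "finger_gap": finger opening in m.
Only numpy, scipy, OpenCV 4.12 (cv2) and the standard library are available. Lean on these libraries where they do the work, as an engineer would, in place of code of your own. Each camera call takes 0.05 s, during which the arm holds its last target. There are 200 camera calls.

## Working session

There is one attempt and no reset: what is moved stays moved. The work goes in short steps, Python scripts to look and compute and a tool call to move; the robot and the scene stay as the last step left them, time stands still between calls to the robot, and variables do not carry over. Pictures are saved under pics/ and viewed, about 12 in all and at most 16, crops included, and the job is handed in when it is done.

Besides the shell and the picture viewer there is one more tool, called after "Request:" by a JSON object that holds its "method" and its "body". arm_command: Moves the arm, as the interface text tells. Its arguments: {"type":"object","properties":{"targets":{"type":"array","items":{"type":"array","items":{"type":"number"}}},"newtons":{"type":"number"}},"required":["targets"]}

```bash
mkdir -p pics
cat > h.py <<'E'
import numpy as np,cv2
from station import ctrl,viewer
def snap(n,f=None):
    s=viewer.snapshot(n)
    if f: cv2.imwrite('pics/'+f,cv2.cvtColor(s['color'],cv2.COLOR_RGB2BGR))
    return s
def cloud(s):
    d=s['depth'];K=s['camera_matrix'];v,u=np.indices(d.shape)
    c=np.stack([(u-K[0,2])/K[0,0]*d,(v-K[1,2])/K[1,1]*d,d],-1)
    w=(c-s['t'])@s['R']; w[d==0]=np.nan
    return w
E
python3 - <<'E'
from h import *
print(ctrl.state())
for n in('scene','side'):
    s=snap(n,n+'0.png');np.savez(n+'0.npz',**s);print(n,s['R'].round(3).tolist(),(-s['R'].T@s['t']).round(3))
E
```

```text
{'time': 0.0, 'joint_positions': array([-1.31313991e+00,  1.59102224e-01,  1.59823780e+00, -4.49743506e-06,
        1.38616613e+00, -2.10120537e-01]), 'joint_velocities': array([ 0.00071875, -0.0009043 ,  0.00091185, -0.00129155,  0.00023806,
       -0.00033185]), 'joint_efforts': array([ 6.63592436e-04, -3.95991111e+01, -3.31430769e+01, -5.92373067e-05,
        8.10797908e-03, -4.67880113e-05]), 'ee_pos': array([ 0.25908358, -0.5126563 ,  0.23028422]), 'orientation': array([-0.46726038,  1.96294227, -1.95908613]), 'wrist_force': array([-0.02288498,  0.55515936,  1.52822758]), 'ft_torque': array([-0.0381076 ,  0.01116973, -0.00121458]), 'finger_gap': 0.08576648461713314}
scene [[-0.333, 0.943, 0.011], [0.755, 0.274, -0.595], [-0.564, -0.19, -0.803]] [1.12  0.218 0.91 ]
side [[-0.806, -0.592, 0.011], [-0.296, 0.386, -0.874], [0.513, -0.707, -0.486]] [0.033 0.637 0.538]
```

View pics/scene0.png

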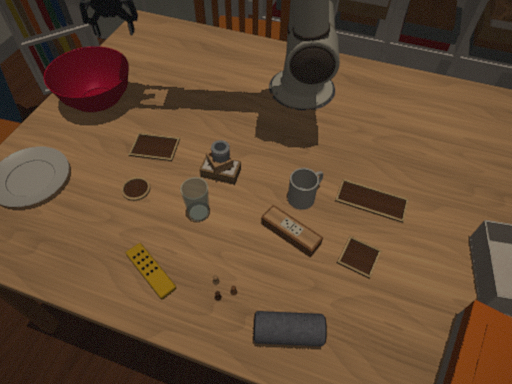

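View pics/side0.png

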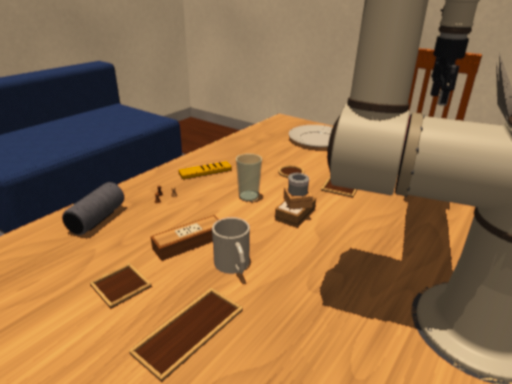

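The scene view shows the stack at pixel (221,160), with the dice box at the bottom. The domino box lies alone at (291,229). The trays are oblong (155,147), round (136,189), long (372,200) and square (358,257). The glass is at (196,200) and the mug at (303,188), with its handle towards the upper right.

Run:
```python
from h import *
def rect(P):
    (c,s,a)=cv2.minAreaRect((P*1000).astype(np.float32)); return np.round(c,1),np.round(s,1),round(a,1)
S={n:dict(np.load(n+'0.npz')) for n in('scene','side')}
W={n:cloud(S[n]) for n in S}
def seg(n,box,zlo,zhi):
    w=W[n];u0,v0,u1,v1=box;m=np.zeros(w.shape[:2],bool);m[v0:v1,u0:u1]=1
    m&=(w[...,2]>zlo)&(w[...,2]<zhi);return m
w=W['scene'];col=S['scene']['color'].astype(int)
for nm,b in dict(oblong=(125,128,185,165),round=(118,175,155,203),long=(328,175,412,225),square=(332,233,385,280)).items():
    m=seg('scene',b,-.01,.02)
    d=m&(col.sum(2)<200)
    mm=d.astype(np.uint8); n,l,st,_=cv2.connectedComponentsWithStats(mm); i=1+st[1:,4].argmax()
    P=w[l==i]; print(nm,rect(P[:,:2]),'z',np.median(P[:,2]).round(4),len(P))
ws=W['side']
B=dict(tin=((205,135,235,165),(285,168,312,200),.1,.118),draughts=((195,140,250,185),(270,175,325,225),.064,.075),
 dice=((195,140,250,190),(270,175,325,230),.03,.04),domino=((255,200,330,258),(145,210,222,262),.03,.042),
 mug=((280,160,330,212),(205,212,255,280),.08,.1),glass=((175,170,215,225),(230,150,268,205),.1,.125))
for nm,(b1,b2,lo,hi) in B.items():
    for n,b in(('scene',b1),('side',b2)):
        P=W[n][seg(n,b,lo,hi)]
        if len(P)>5:
            print(nm,n,rect(P[:,:2]),'zmed',np.median(P[:,2]).round(4),len(P))
# top-down maps
def top(n,z,x0,x1,y0,y1,ppm):
    s=S[n];K=s['camera_matrix'];H=K@np.c_[s['R'][:,0],s['R'][:,1],s['R'][:,2]*z+s['t']]
    A=np.array([[0,-1/ppm,x1],[-1/ppm,0,y1],[0,0,1.]]) # col->-y,row->-x
    M=H@A
    return cv2.warpPerspective(cv2.cvtColor(s['color'],cv2.COLOR_RGB2BGR),np.linalg.inv(M),(int((y1-y0)*ppm),int((x1-x0)*ppm)))
im=top('scene',.036,.25,.75,-.40,.35,1000)
for y in np.arange(-.4,.35,.1):
    c=int((.35-y)*1000);cv2.line(im,(c,0),(c,8),(0,0,255),1);cv2.putText(im,f'{y:.1f}',(c,20),0,.4,(0,0,255))
for x in np.arange(.3,.75,.1):
    r=int((.75-x)*1000);cv2.line(im,(0,r),(8,r),(0,0,255),1);cv2.putText(im,f'{x:.1f}',(10,r),0,.4,(0,0,255))
cv2.imwrite('pics/top.png',im)
```

```text
oblong (array([ 425.8, -348.1]), array([ 79.1, 122.3]), 10.0) z 0.0017 756
round (array([ 586.4, -321.7]), array([59.3, 64.7]), 12.7) z 0.0018 342
long (array([398.7, 315.8]), array([177.2,  66.9]), 87.4) z 0.0024 1250
square (array([584.9, 316.4]), array([75., 73.]), 80.3) z 0.0023 786
tin scene (array([ 450.4, -113.9]), array([50.5, 46.1]), 22.2) zmed 0.1086 229
tin side (array([ 448.3, -112.8]), array([48.5, 47.9]), 31.1) zmed 0.1103 234
draughts scene (array([ 452. , -118.3]), array([59., 58.]), 48.1) zmed 0.0688 146
draughts side (array([ 449.8, -118. ]), array([57.7, 60. ]), 48.6) zmed 0.0702 160
dice scene (array([ 457. , -116.3]), array([ 66.7, 108.2]), 9.4) zmed 0.0351 327
dice side (array([ 447.1, -116.9]), array([ 71.9, 105.7]), 3.3) zmed 0.0367 269
domino scene (array([544.8, 145.6]), array([160.7, 133. ]), 70.8) zmed 0.0354 1169
domino side (array([567.8, 156.4]), array([150.1, 164.7]), 43.4) zmed 0.0372 1071
mug scene (array([463.7, 127.9]), array([74.5, 75.4]), 49.7) zmed 0.087 212
mug side (array([460.8, 127.6]), array([75.4, 76.4]), 8.9) zmed 0.087 423
glass scene (array([ 605.1, -118.9]), array([68.9, 67.3]), 23.5) zmed 0.1105 276
glass side (array([ 602.8, -119.4]), array([68.5, 69.6]), 81.2) zmed 0.1098 306
```

View pics/top.png

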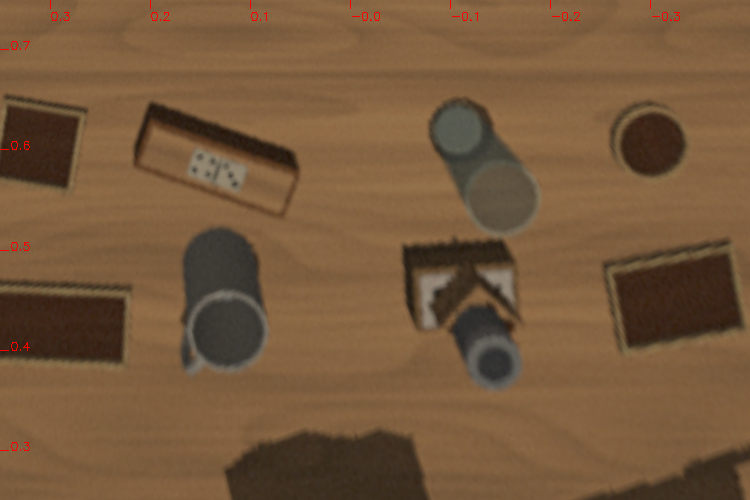

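The rectified view confirms the layout: dice box near (0.45,-0.12), domino box near (0.56,0.14) at about -18°, and all trays visible. Next I'll refine the domino box and get the jaw yaw.

```bash
cat >> h.py <<'E'
from scipy.spatial.transform import Rotation as Ro
def rect(P):
    (c,s,a)=cv2.minAreaRect((P*1000).astype(np.float32)); return np.round(c,1),np.round(s,1),round(a,1)
def st():
    s=ctrl.state();R=Ro.from_rotvec(s['orientation']).as_matrix()
    print('t',round(s['time'],2),'tcp',(s['ee_pos']*1000).round(1),'jawyaw',np.degrees(np.arctan2(R[1,2],R[0,2])).round(1),'fing',R[:,1].round(3),'gap',round(s['finger_gap']*1000,1),'F',s['wrist_force'].round(1),'q',s['joint_positions'].round(2))
def band(w,x,y,z):
    m=(w[...,0]>x[0])&(w[...,0]<x[1])&(w[...,1]>y[0])&(w[...,1]<y[1])&(w[...,2]>z[0])&(w[...,2]<z[1])
    n,l,s,_=cv2.connectedComponentsWithStats(m.astype(np.uint8))
    return w[l==1+s[1:,4].argmax()] if n>1 else w[m]
E
python3 - <<'E'
from h import *
st()
for n in('scene','side'):
    w=cloud(dict(np.load(n+'0.npz')))
    P=band(w,(.5,.65),(.03,.24),(.031,.041)); print(n,rect(P[:,:2]),len(P))
    for nm,x,y in(('oblong',(.34,.51),(-.44,-.26)),('round',(.53,.64),(-.38,-.26)),('long',(.34,.46),(.21,.42)),('square',(.53,.64),(.26,.38))):
        P=band(w,x,y,(.0055,.012)); print(nm,rect(P[:,:2]),len(P))
E
```

```text
t 0.1 tcp [ 259.1 -512.7  230.4] jawyaw -63.2 fing [-0.     0.002 -1.   ] gap 85.6 F [ 0.3  0.  -0.2] q [-1.31  0.16  1.6   0.    1.39 -0.21]
scene (array([582. , 132.5]), array([160.5,  54. ]), 70.8) 1112
oblong (array([ 434.4, -366.2]), array([94.6, 90.4]), 11.0) 80
round (array([ 591.5, -318.5]), array([77. , 79.3]), 57.4) 134
long (array([404.5, 328.9]), array([159. ,  84.3]), 87.2) 252
square (array([588.6, 315.2]), array([85.9, 88.1]), 80.5) 242
side (array([580.9, 133.2]), array([160.1,  55.1]), 70.6) 1004
oblong (array([ 424.4, -320.5]), array([92. , 88.5]), 11.2) 116
round (array([ 595.1, -321.2]), array([81. , 68.9]), 60.5) 85
long (array([402. , 313.7]), array([189.3,  82.3]), 87.3) 1044
square (array([587.4, 315. ]), array([87.2, 89. ]), 80.6) 479
```

Request:
{"method": "arm_command", "body": {"targets": [[5, 6, 0, 0, 0, 0, 1], [9, 12, 0, 0, 0, 0, 1], [12, 18, 0, 0, 0, 0, 1], [14, 24, 0, 0, 0, 0, 1], [16, 30, 0, 0, 0, 0, 1], [18, 35, 0, 0, 0, 0, 1], [19, 39.9, 0, 0, 0, 0, 1], [19, 39.9, 0, 0, 0, 0, 1]], "newtons": 40}}

```text
time: 1.1
ee_pos: [0.4494, -0.1109, 0.2309]
orientation: [-0.472, 1.959, -1.957]
wrist_force: [-0.1, -1.4, 0.2]
finger_gap: 0.0851
```

Request:
{"method": "arm_command", "body": {"targets": [[0, 0, -5, 0, 0, 0, 1], [0, 0, -10, 0, 0, 0, 1], [0, 0, -13, 0, 0, 0, 1], [0, 0, -15, 0, 0, 0, 1], [0, 0, -15, 0, 0, 0, 1]]}}

```text
time: 1.72
ee_pos: [0.4476, -0.1143, 0.0795]
orientation: [-0.47, 1.966, -1.96]
wrist_force: [1.5, -0.9, 1.0]
finger_gap: 0.0856
```

Run:
```python
from h import *
st(); a=snap('scene')['color'];b=snap('side')['color']
f=lambda i,u,v:cv2.resize(i[v-50:v+50,u-66:u+66],None,fx=3,fy=3,interpolation=cv2.INTER_CUBIC)
cv2.imwrite('pics/g1.png',np.hstack([f(a,221,150),f(b,297,190)])[...,::-1])
```

```text
t 1.73 tcp [ 447.6 -114.3   79.5] jawyaw -63.3 fing [-0.004  0.002 -1.   ] gap 85.6 F [ 1.5 -0.9  1. ] q [-0.51  0.05  2.04 -0.    1.06  0.59]
```

View pics/g1.png

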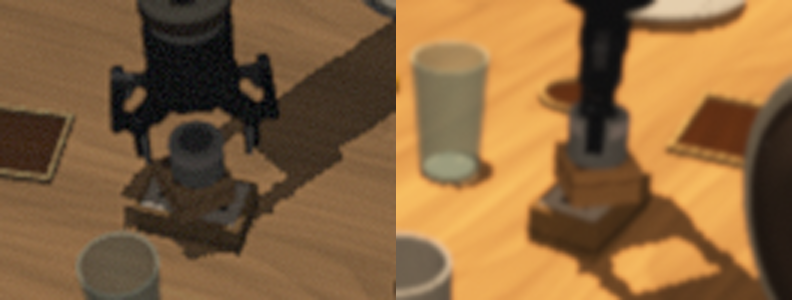

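The fingers straddle the tin evenly, at scene crop (150,140) and (255,140) with the tin at (197,150). Next I close and lift.

Request:
{"method": "arm_command", "body": {"targets": [[0, 0, 0, 0, 0, 0, -1], [0, 0, 0, 0, 0, 0, -1], [0, 0, 0, 0, 0, 0, -1], [0, 0, 0, 0, 0, 0, -1], [0, 0, 0, 0, 0, 0, -1], [0, 0, 0, 0, 0, 0, -1], [0, 0, 2, 0, 0, 0, -1], [0, 0, 6, 0, 0, 0, -1], [0, 0, 9, 0, 0, 0, -1], [0, 0, 9, 0, 0, 0, -1]], "newtons": 30}}

```text
time: 3.08
ee_pos: [0.4508, -0.115, 0.1736]
orientation: [-0.463, 1.956, -1.963]
wrist_force: [-0.4, -0.5, -1.3]
finger_gap: 0.0493
```

Run:
```python
from h import *
st()
for n in('scene','side'):
    w=cloud(snap(n))
    for nm,z in(('dra',(.064,.075)),('dice',(.031,.041))):
        P=band(w,(.37,.53),(-.2,-.03),z);print(n,nm,rect(P[:,:2]),len(P))
```

```text
t 3.08 tcp [ 450.8 -115.   173.6] jawyaw -63.2 fing [ 0.005 -0.003 -1.   ] gap 49.3 F [-0.4 -0.5 -1.3] q [-0.51 -0.08  1.96  0.    1.26  0.59]
scene dra (array([ 450.9, -117.9]), array([59.6, 58.3]), 49.4) 342
scene dice (array([ 459.1, -116. ]), array([ 65.4, 108.9]), 10.5) 317
side dra (array([ 449. , -117.5]), array([58.5, 61.6]), 48.6) 323
side dice (array([444.8, -90.3]), array([74. , 54.2]), 5.7) 256
```

Request:
{"method": "arm_command", "body": {"targets": [[3.5, -5, 0, 0, 0, 0, -1], [7, -10, 0, 0, 0, 0, -1], [10.5, -15, 0, 0, 0, 0, -1], [13, -19, -2, 0, 0, 0, -1], [14.1, -20.6, -6, 0, 0, 0, -1], [14.1, -20.6, -10, 0, 0, 0, -1], [14.1, -20.6, -13, 0, 0, 0, -1], [14.1, -20.6, -14.5, 0, 0, 0, -1], [14.1, -20.6, -14.5, 0, 0, 0, -1]]}}

```text
time: 4.3
ee_pos: [0.589, -0.3192, 0.0241]
orientation: [-0.47, 1.965, -1.959]
wrist_force: [-0.8, -0.4, -1.2]
finger_gap: 0.0491
```

Run:
```python
from h import *
st()
a=snap('scene')['color'];b=snap('side')['color']
f=lambda i,u,v:cv2.resize(i[v-50:v+50,u-66:u+66],None,fx=3,fy=3,interpolation=cv2.INTER_CUBIC)
cv2.imwrite('pics/g2.png',np.hstack([f(a,136,175),f(b,292,160)])[...,::-1])
```

```text
t 4.3 tcp [ 589.  -319.2   24.1] jawyaw -63.2 fing [-0.003  0.003 -1.   ] gap 49.1 F [-0.8 -0.4 -1.2] q [-0.68  0.62  1.44  0.    1.09  0.43]
```

View pics/g2.png

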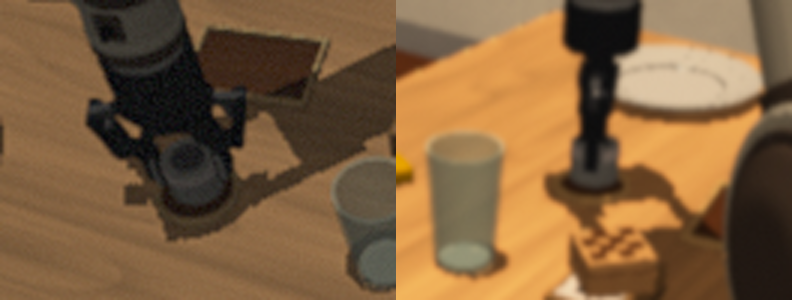

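The tin hangs centred just above the round tray, at crop (195,180). I'll lower, release and lift.

Request:
{"method": "arm_command", "body": {"targets": [[0.1, -0.1, -0.6, 0, 0, 0, -1], [0.1, -0.1, -1.0, 0, 0, 0, -1], [0.1, -0.1, -1.1, 0, 0, 0, -1], [0.1, -0.1, -1.1, 0, 0, 0, 1], [0.1, -0.1, -1.1, 0, 0, 0, 1], [0.1, -0.1, -1.1, 0, 0, 0, 1], [0.1, -0.1, -1.1, 0, 0, 0, 1], [0.1, -0.1, 2, 0, 0, 0, 1], [0.1, -0.1, 7, 0, 0, 0, 1], [0.1, -0.1, 13, 0, 0, 0, 1]]}}

```text
time: 5.65
ee_pos: [0.5904, -0.3206, 0.1565]
orientation: [-0.469, 1.964, -1.96]
wrist_force: [0.3, -0.0, 0.3]
finger_gap: 0.0855
```

Run:
```python
from h import *
st()
for n in('scene','side'):
    w=cloud(snap(n))
    P=band(w,(.53,.65),(-.38,-.26),(.036,.05));print(n,rect(P[:,:2]),len(P),np.median(P[:,2]))
```

```text
t 5.65 tcp [ 590.4 -320.6  156.5] jawyaw -63.2 fing [-0.002  0.002 -1.   ] gap 85.5 F [ 0.3 -0.   0.3] q [-0.68  0.47  1.37  0.    1.31  0.43]
scene (array([ 590.3, -319.5]), array([50. , 48.8]), 31.2) 230 0.04181836283881197
side (array([ 588.2, -316.8]), array([45.6, 49. ]), 32.2) 118 0.04351906970243137
```

Request:
{"method": "arm_command", "body": {"targets": [[-3.5, 5, 0, 0, 0, 6, 1], [-7, 10, 0, 0, 0, 12, 1], [-10.5, 15, 0, 0, 0, 18, 1], [-13, 19, 0, 0, 0, 22, 1], [-14, 20.3, -2, 0, 0, 22, 1], [-14, 20.3, -6, 0, 0, 22, 1], [-14, 20.3, -9, 0, 0, 22, 1], [-14, 20.3, -10.9, 0, 0, 22, 1], [-14, 20.3, -10.9, 0, 0, 22, 1]]}}

```text
time: 6.88
ee_pos: [0.45, -0.1175, 0.046]
orientation: [-0.781, 1.719, -1.714]
wrist_force: [0.5, 0.5, 0.1]
finger_gap: 0.0853
```

Run:
```python
from h import *
st()
```

```text
t 6.88 tcp [ 450.  -117.5   46. ] jawyaw -41.2 fing [-0.003  0.002 -1.   ] gap 85.3 F [0.5 0.5 0.1] q [-0.52  0.12  2.04  0.    0.98  0.2 ]
```

Request:
{"method": "arm_command", "body": {"targets": [[0, 0, 0.2, 0, 0, 0, -1], [0, 0, 0.2, 0, 0, 0, -1], [0, 0, 0.2, 0, 0, 0, -1], [0, 0, 0.2, 0, 0, 0, -1], [0, 0, 0.2, 0, 0, 0, -1], [0, 0, 2, 0, 0, 0, -1], [0, 0, 5, 0, 0, 0, -1], [0, 0, 9, 0, 0, 0, -1], [0, 0, 13, 0, 0, 0, -1], [0, 0, 13, 0, 0, 0, -1]], "newtons": 40}}

```text
time: 8.12
ee_pos: [0.4535, -0.1195, 0.1812]
orientation: [-0.773, 1.708, -1.721]
wrist_force: [0.2, -0.4, -1.5]
finger_gap: 0.0573
```

Run:
```python
from h import *
st()
for n in('scene','side'):
    w=cloud(snap(n))
    P=band(w,(.37,.53),(-.2,-.03),(.031,.041));print(n,rect(P[:,:2]),len(P))
```

```text
t 8.12 tcp [ 453.5 -119.5  181.2] jawyaw -41.2 fing [ 0.007 -0.004 -1.   ] gap 57.3 F [ 0.2 -0.4 -1.5] q [-0.52 -0.08  1.95  0.    1.27  0.2 ]
scene (array([ 454.9, -117. ]), array([ 66.1, 104.9]), 3.6) 642
side (array([ 451.5, -117.2]), array([ 64.3, 108.1]), 3.3) 599
```

Request:
{"method": "arm_command", "body": {"targets": [[1.5, 5, 0, 0, 0, 4, -1], [3, 11, 0, 0, 0, 8, -1], [5, 17, 0, 0, 0, 12, -1], [7, 23, 0, 0, 0, 16, -1], [9, 29, 0, 0, 0, 20, -1], [11, 35, 0, 0, 0, 25, -1], [12.5, 40, 0, 0, 0, 29, -1], [13.7, 43.3, 0, 0, 0, 32, -1], [13.7, 43.3, -4, 0, 0, 32, -1], [13.7, 43.3, -9, 0, 0, 32, -1]]}}

```text
time: 9.48
ee_pos: [0.5878, 0.3153, 0.0849]
orientation: [-1.13, 1.326, -1.326]
wrist_force: [-0.4, -0.3, -1.5]
finger_gap: 0.057
```

Request:
{"method": "arm_command", "body": {"targets": [[0, 0, -3, 0, 0, 0, -1], [0, 0, -5, 0, 0, 0, -1], [0, 0, -6, 0, 0, 0, -1], [0, 0, -6, 0, 0, 0, -1], [0, 0, -6, 0, 0, 0, -1]]}}

```text
time: 10.1
ee_pos: [0.5895, 0.3151, 0.0289]
orientation: [-1.126, 1.325, -1.327]
wrist_force: [0.0, -0.6, -2.0]
finger_gap: 0.0572
```

Run:
```python
from h import *
st()
for n in('scene','side'):
    w=cloud(snap(n,n+'2.png'))
    P=band(w,(.53,.64),(.26,.38),(.04,.053));print(n,rect(P[:,:2]),len(P),np.median(P[:,2]))
```

```text
t 10.1 tcp [589.5 315.1  28.9] jawyaw -9.2 fing [ 0.003  0.001 -1.   ] gap 57.2 F [ 0.  -0.6 -2. ] q [ 0.31  0.6   1.45 -0.    1.09  0.47]
scene (array([586.7, 294.8]), array([18.5, 61.1]), 81.0) 138 0.04706184243357876
side (array([585.3, 323.5]), array([78. , 53.9]), 13.2) 485 0.04877456469052454
```

View pics/side2.png

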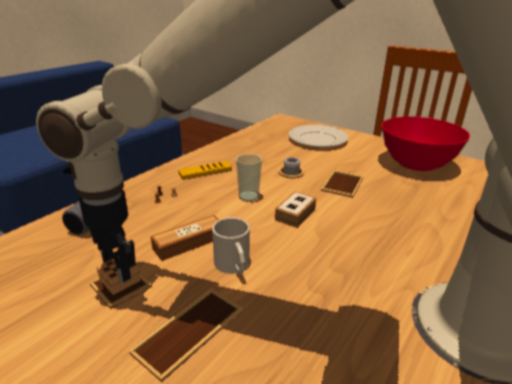

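The draughts box is held above the square tray, at side pixel (122,280), aligned. Lower, release and lift.

Request:
{"method": "arm_command", "body": {"targets": [[-0.1, 0, -0.6, 0, 0, 0, -1], [-0.1, 0, -1.0, 0, 0, 0, -1], [-0.1, 0, -1.1, 0, 0, 0, -1], [-0.1, 0, -1.1, 0, 0, 0, -0.2], [-0.1, 0, -1.1, 0, 0, 0, 0.8], [-0.1, 0, -1.1, 0, 0, 0, 1], [-0.1, 0, -1.1, 0, 0, 0, 1], [-0.1, 0, 1, 0, 0, 0, 1], [-0.1, 0, 5, 0, 0, 0, 1], [-0.1, 0, 11, 0, 0, 0, 1]]}}

```text
time: 11.45
ee_pos: [0.5861, 0.3144, 0.1381]
orientation: [-1.132, 1.328, -1.326]
wrist_force: [0.8, 1.0, -0.5]
finger_gap: 0.0851
```

Run:
```python
from h import *
st()
for n in('scene','side'):
    w=cloud(snap(n))
    P=band(w,(.53,.64),(.26,.38),(.03,.046));print(n,rect(P[:,:2]),len(P),np.median(P[:,2]))
```

```text
t 11.45 tcp [586.1 314.4 138.1] jawyaw -9.2 fing [-0.003 -0.001 -1.   ] gap 85.1 F [ 0.8  1.  -0.5] q [0.31 0.47 1.4  0.   1.27 0.47]
scene (array([588. , 313.9]), array([58. , 60.3]), 80.9) 511 0.036222024981371934
side (array([586., 314.]), array([57.4, 60.6]), 81.1) 719 0.038038233649329976
```

Request:
{"method": "arm_command", "body": {"targets": [[0, -5, 0, 0, 0, -3, 1], [-0.2, -10, 0, 0, 0, -6, 1], [-0.4, -15, 0, 0, 0, -10, 1], [-0.5, -18.2, 0, 0, 0, -10, 1], [-0.5, -18.2, -4, 0, 0, -10, 1], [-0.5, -18.2, -8, 0, 0, -10, 1], [-0.5, -18.2, -11, 0, 0, -10, 1], [-0.5, -18.2, -12.4, 0, 0, -10, 1], [-0.5, -18.2, -12.4, 0, 0, -10, 1]], "newtons": 60}}

```text
time: 12.68
ee_pos: [0.5822, 0.1328, 0.0135]
orientation: [-1.032, 1.452, -1.451]
wrist_force: [0.5, 0.2, -0.7]
finger_gap: 0.0852
```

Run:
```python
from h import *
st()
```

```text
t 12.68 tcp [582.2 132.8  13.5] jawyaw -19.2 fing [-0. -0. -1.] gap 85.2 F [ 0.5  0.2 -0.7] q [0.02 0.47 1.67 0.   1.   0.36]
```

Request:
{"method": "arm_command", "body": {"targets": [[0, 0, 0, 0, 0, 0, -1], [0, 0, 0, 0, 0, 0, -1], [0, 0, 0, 0, 0, 0, -1], [0, 0, 0, 0, 0, 0, -1], [0, 0, 0, 0, 0, 0, -1], [0, 0, 0, 0, 0, 0, -1], [0, 0, 2, 0, 0, 0, -1], [0, 0, 6, 0, 0, 0, -1], [0, 0, 11, 0, 0, 0, -1], [0, 0, 14, 0, 0, 0, -1]], "newtons": 70}}

```text
time: 13.92
ee_pos: [0.5832, 0.1329, 0.1571]
orientation: [-1.028, 1.449, -1.453]
wrist_force: [0.9, 0.3, -3.0]
finger_gap: 0.0505
```

Run:
```python
from h import *
st()
```

```text
t 13.93 tcp [583.2 132.9 157.1] jawyaw -19.2 fing [ 0.004  0.    -1.   ] gap 50.5 F [ 0.9  0.3 -3. ] q [ 0.02  0.28  1.61 -0.    1.25  0.36]
```

Request:
{"method": "arm_command", "body": {"targets": [[0, 5, 0, 0, 0, 3, -1], [-2, 10, 0, 0, 0, 6, -1], [-5, 14, 0, 0, 0, 9, -1], [-9, 17, 0, 0, 0, 12, -1], [-14, 18.3, 0, 0, 0, 15, -1], [-18.1, 18.3, 0, 0, 0, 16.5, -1], [-18.1, 18.3, -4, 0, 0, 16.5, -1], [-18.1, 18.3, -9, 0, 0, 16.5, -1], [-18.1, 18.3, -12, 0, 0, 16.5, -1], [-18.1, 18.3, -12, 0, 0, 16.5, -1]]}}

```text
time: 15.18
ee_pos: [0.3988, 0.3147, 0.0315]
orientation: [-1.193, 1.247, -1.243]
wrist_force: [-0.5, -1.2, -1.9]
finger_gap: 0.0501
```

Run:
```python
from h import *
st()
for n in('scene','side'):
    w=cloud(snap(n,n+'3.png'))
    P=band(w,(.34,.46),(.2,.42),(.045,.065));print(n,rect(P[:,:2]),len(P),np.median(P[:,2]))
```

```text
t 15.18 tcp [398.8 314.7  31.5] jawyaw -2.7 fing [-0.005 -0.003 -1.   ] gap 50.1 F [-0.5 -1.2 -1.9] q [ 0.43  0.25  1.93 -0.    0.97  0.48]
scene (array([398.9, 269.6]), array([71.1, 53.8]), 85.9) 413 0.05168560295881437
side (array([406.8, 349.7]), array([93.6, 77.8]), 78.4) 1753 0.05514367033381892
```

View pics/scene3.png

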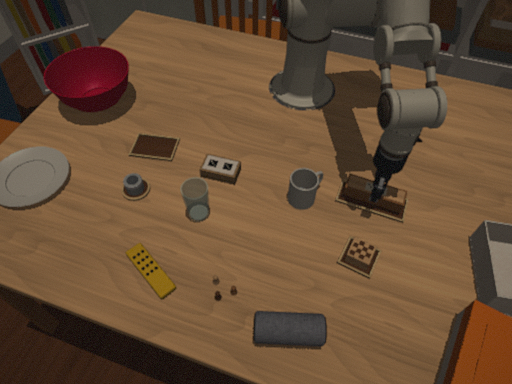

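The domino box hangs over the long tray at (372,197) with its ends inside the rim. The draughts box (360,255) and the tin (134,185) sit in their trays. Lower and release.

Request:
{"method": "arm_command", "body": {"targets": [[0.1, 0.1, -0.8, 0, 0, 0, -1], [0.1, 0.1, -1.3, 0, 0, 0, -1], [0.1, 0.1, -1.6, 0, 0, 0, -1], [0.1, 0.1, -1.6, 0, 0, 0, -0.2], [0.1, 0.1, -1.6, 0, 0, 0, 0.8], [0.1, 0.1, -1.6, 0, 0, 0, 1], [0.1, 0.1, -1.6, 0, 0, 0, 1], [0.1, 0.1, 1, 0, 0, 0, 1], [0.1, 0.1, 6, 0, 0, 0, 1], [0.1, 0.1, 12, 0, 0, 0, 1]]}}

```text
time: 16.52
ee_pos: [0.4013, 0.3163, 0.1537]
orientation: [-1.189, 1.245, -1.244]
wrist_force: [1.3, 0.2, 0.1]
finger_gap: 0.0854
```

Run:
```python
from h import *
st()
for n in('scene','side'):
    w=cloud(snap(n))
    P=band(w,(.34,.46),(.2,.42),(.033,.046));print(n,rect(P[:,:2]),len(P),np.median(P[:,2]))
    P=band(w,(.37,.53),(-.2,-.03),(.031,.041));print(n,'dice',rect(P[:,:2]),len(P))
    P=band(w,(.34,.51),(-.44,-.26),(.0055,.012));print('oblong outer',rect(P[:,:2]),len(P))
    P=w[(w[...,0]>.34)&(w[...,0]<.51)&(w[...,1]>-.44)&(w[...,1]<-.26)&(w[...,2]>.005)&(w[...,2]<.012)];print('all',rect(P[:,:2]),len(P))
```

```text
t 16.52 tcp [401.3 316.3 153.7] jawyaw -2.7 fing [-0.002 -0.001 -1.   ] gap 85.4 F [1.3 0.2 0.1] q [0.43 0.07 1.85 0.   1.22 0.48]
scene (array([404.6, 316.2]), array([159.9,  56.1]), 87.4) 960 0.03839371746849678
scene dice (array([ 453.8, -117.2]), array([ 67.1, 105.2]), 4.3) 646
oblong outer (array([ 430.1, -345.5]), array([ 94.6, 134.5]), 11.1) 182
all (array([ 429.9, -345.8]), array([ 96.2, 134.2]), 11.6) 216
side (array([401.9, 315.9]), array([160.5,  53.8]), 87.6) 2506 0.03997521478024578
side dice (array([ 451.8, -116.8]), array([ 63.6, 106. ]), 3.5) 593
oblong outer (array([ 429.1, -344.7]), array([ 92. , 137.2]), 11.0) 210
all (array([ 429.1, -344.7]), array([ 92. , 137.2]), 11.0) 286
```

Request:
{"method": "arm_command", "body": {"targets": [[0.7, -6, 0, 0, 0, 1, 1], [1.4, -12, 0, 0, 0, 2, 1], [2.1, -18, 0, 0, 0, 3, 1], [2.8, -24, 0, 0, 0, 4, 1], [3.5, -30, 0, 0, 0, 5, 1], [4.2, -36, 0, 0, 0, 6, 1], [5.2, -41, 0, 0, 0, 6.5, 1], [5.2, -43.3, 0, 0, 0, 6.5, 1], [5.2, -43.3, -5, 0, 0, 6.5, 1], [5.2, -43.3, -9, 0, 0, 6.5, 1]]}}

```text
time: 17.88
ee_pos: [0.454, -0.1166, 0.0617]
orientation: [-1.239, 1.161, -1.161]
wrist_force: [-0.2, 0.3, -0.6]
finger_gap: 0.0854
```

Request:
{"method": "arm_command", "body": {"targets": [[0, 0, -2, 0, 0, 0, 1], [0, 0, -3, 0, 0, 0, 1], [0, 0, -3, 0, 0, 0, 1], [0, 0, -3, 0, 0, 0, 1]]}}

```text
time: 18.38
ee_pos: [0.4552, -0.1167, 0.0343]
orientation: [-1.239, 1.158, -1.162]
wrist_force: [0.0, -0.5, 1.0]
finger_gap: 0.0856
```

Run:
```python
from h import *
st()
```

```text
t 18.38 tcp [ 455.2 -116.7   34.3] jawyaw 3.8 fing [ 0.002 -0.001 -1.   ] gap 85.6 F [ 0.  -0.5  1. ] q [-0.51  0.15  2.04  0.    0.95 -0.58]
```

Request:
{"method": "arm_command", "body": {"targets": [[-0.1, 0, -1.2, 0, 0, 0, 1], [-0.1, 0, -2.0, 0, 0, 0, 1], [-0.1, 0, -2.0, 0, 0, 0, 1], [-0.1, 0, -2.0, 0, 0, 0, -1], [-0.1, 0, -2.0, 0, 0, 0, -1], [-0.1, 0, -2.0, 0, 0, 0, -1], [-0.1, 0, -2.0, 0, 0, 0, -1], [-0.1, 0, -2.0, 0, 0, 0, -1], [-0.1, 0, -2.0, 0, 0, 0, -1]], "newtons": 50}}

```text
time: 19.5
ee_pos: [0.4537, -0.1165, 0.0137]
orientation: [-1.24, 1.159, -1.161]
wrist_force: [0.1, 0.9, 5.7]
finger_gap: 0.0629
```

Request:
{"method": "arm_command", "body": {"targets": [[0, 0, 2, 0, 0, 0, -1], [0, 0, 6, 0, 0, 0, -1], [-0.2, -3, 10, 0, 0, 1, -1], [-0.7, -8, 12, 0, 0, 2, -1], [-1.2, -13, 12, 0, 0, 3, -1], [-1.8, -18, 12, 0, 0, 5, -1], [-2.3, -22.8, 10, 0, 0, 7, -1], [-2.3, -22.8, 6, 0, 0, 7, -1], [-2.3, -22.8, 2.5, 0, 0, 7, -1], [-2.3, -22.8, 2, 0, 0, 7, -1]]}}

```text
time: 20.75
ee_pos: [0.4276, -0.3412, 0.0293]
orientation: [-1.29, 1.077, -1.062]
wrist_force: [0.1, 0.5, -3.0]
finger_gap: 0.0628
```

Run:
```python
from h import *
st()
a=snap('scene')['color'];b=snap('side')['color']
f=lambda i,u,v:cv2.resize(i[v-50:v+50,u-66:u+66],None,fx=3,fy=3,interpolation=cv2.INTER_CUBIC)
cv2.imwrite('pics/g3.png',np.hstack([f(a,155,140),f(b,342,180)])[...,::-1])
```

```text
t 20.75 tcp [ 427.6 -341.2   29.3] jawyaw 10.8 fing [-0.006  0.007 -1.   ] gap 62.8 F [ 0.1  0.5 -3. ] q [-0.89  0.34  1.81 -0.    0.99 -1.08]
```

View pics/g3.png

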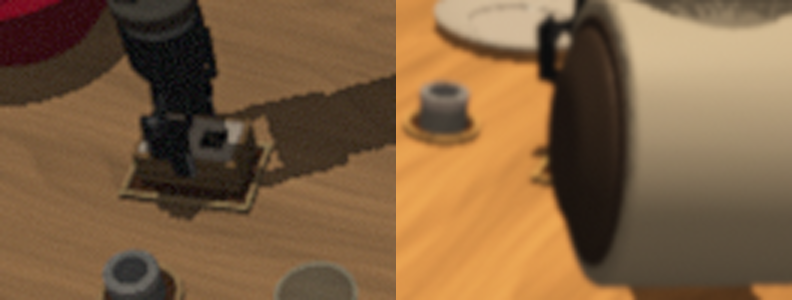

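The dice box hangs inside the oblong tray's outline, at crop (195,150). Lower and release.

Request:
{"method": "arm_command", "body": {"targets": [[0, 0, -0.3, 0, 0, 0, -1], [0, 0, -0.9, 0, 0, 0, -1], [0, 0, -1.4, 0, 0, 0, -1], [0, 0, -1.6, 0, 0, 0, -1], [0, 0, -1.6, 0, 0, 0, -0.2], [0, 0, -1.6, 0, 0, 0, 1], [0, 0, -1.6, 0, 0, 0, 1], [0, 0, -1.6, 0, 0, 0, 1], [0, 0, 1, 0, 0, 0, 1], [0, 0, 5, 0, 0, 0, 1]]}}

```text
time: 22.1
ee_pos: [0.4294, -0.3432, 0.0828]
orientation: [-1.292, 1.072, -1.066]
wrist_force: [1.2, -0.3, 0.0]
finger_gap: 0.0854
```

Request:
{"method": "arm_command", "body": {"targets": [[0, 0, 5, 0, 0, 0, 1], [0, 0, 10, 0, 0, 0, 1], [0, 5, 13, 0, 0, 0, 1], [0, 11, 13, 0, 0, 0, 1], [0, 17, 13, 0, 0, 0, 1], [0, 23, 13, 0, 0, 0, 1], [0, 29, 13, 0, 0, 0, 1], [0, 34, 13, 0, 0, 0, 1], [0, 34, 13, 0, 0, 0, 1]]}}

```text
time: 23.22
ee_pos: [0.43, -0.0015, 0.2135]
orientation: [-1.294, 1.065, -1.065]
wrist_force: [-0.1, 0.2, -0.2]
finger_gap: 0.0852
```

Run:
```python
from h import *
st()
for n in('scene','side'):
    w=cloud(snap(n,n+'9.png'))
    for nm,x,y,z in(('dice',(.34,.51),(-.44,-.26),(.033,.046)),('tin',(.53,.65),(-.38,-.26),(.036,.05)),('dra',(.53,.64),(.26,.38),(.03,.046)),('dom',(.34,.46),(.2,.42),(.033,.046)),('mug',(.4,.52),(.07,.19),(.08,.1)),('glass',(.55,.66),(-.17,-.06),(.1,.125))):
        P=band(w,x,y,z);print(n,nm,rect(P[:,:2]) if len(P) else 0,len(P),np.percentile(P[:,2],[10,50,90]).round(4) if len(P) else '')
```

```text
t 23.23 tcp [430.   -1.5 213.5] jawyaw 11.1 fing [ 0.001  0.    -1.   ] gap 85.2 F [-0.1  0.2 -0.2] q [-0.29 -0.22  2.    0.    1.36 -0.48]
scene dice (array([ 431.8, -344.7]), array([ 66.2, 105.5]), 9.8) 575 [0.0353 0.038  0.0403]
scene tin (array([ 590.8, -320.7]), array([50., 51.]), 88.9) 225 [0.0389 0.0417 0.0437]
scene dra (array([588.5, 313.8]), array([57.8, 60.8]), 81.5) 517 [0.0339 0.0363 0.0384]
scene dom (array([404.4, 316.1]), array([159.5,  55.8]), 86.8) 957 [0.0361 0.0385 0.0407]
scene mug (array([462.7, 128.6]), array([77.3, 73.4]), 15.5) 211 [0.0814 0.0869 0.0902]
scene glass (array([ 604.3, -118.7]), array([67.6, 68.9]), 84.4) 274 [0.1021 0.111  0.1152]
side dice (array([ 429.6, -343.8]), array([ 64.2, 110.1]), 9.9) 404 [0.0372 0.0399 0.0414]
side tin (array([ 588.2, -317.6]), array([46.1, 46.3]), 45.5) 121 [0.0383 0.0436 0.0452]
side dra (array([586.8, 313.7]), array([58.3, 60.7]), 81.1) 716 [0.0344 0.038  0.0393]
side dom (array([402. , 315.8]), array([160.9,  54.1]), 87.3) 2507 [0.0381 0.04   0.0413]
side mug (array([461. , 127.7]), array([73.8, 76.6]), 25.1) 417 [0.0814 0.0869 0.0911]
side glass (array([ 602.6, -119.3]), array([65.6, 72.6]), 38.0) 307 [0.1021 0.1094 0.1159]
```

View pics/scene9.png

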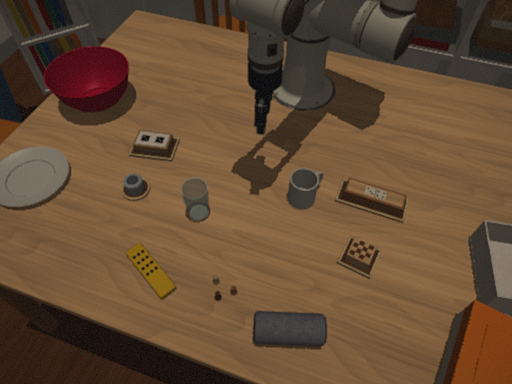

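The final view shows all four games inside their trays: dice (155,143), tin (134,185), domino (372,197) and draughts (360,253). The glass and mug haven't moved, and the arm is clear.

```bash
python3 -c "
from h import *
print(ctrl.close_job())"
```

```text
the job is handed in; nothing more can be done
None
```

All four games are lying flat and right way up in their trays, and I handed the job in at about 23 s of robot time. I moved the tin first, then the draughts box, the domino box and finally the dice box.

- **Placement:** at the last check both cameras put each game within about 4 mm of its tray's centre. The lids were at about 37–43 mm, which fits boxes resting on the tray floors.
- **Glass and mug:** both were still standing and read within about 1 mm of where they started.
- **Gripper:** it was open and held clear, about 0.21 m above the table. The wrist force reading at the end was about zero.
- **Disagreements:** the two cameras differed by about 2–4 mm, which is close to the stated calibration error. The side camera also saw the tin a little small and about 3 mm off in y, with few readings on it, so I relied on the scene camera for the tin.

No check failed, but the hand-in reports no verdict, so I don't have a judged result.

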